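Slide the ceramic jar home along the counter rail

TASK

Put the wide blue-and-white ceramic jar away: first push it straight across against the steel rail, well before the cups, then slide it along the rail, keeping it against the rail and standing on the counter, past the tumbler and the mug until it meets the red sprung pad at the end. Press it gently but definitely into the pad so that the spring gives, then let go and leave the jar standing snug against pad and rail; do not disturb the mug, tumbler or spice jar, and never push the ceramic hard.

Things in the scene. Friction and masses are not known exactly. Their poses are not given: they have to be found in the camera images.
- jar: Squat round ceramic jar, white with blue bands, flush wooden lid; a plain cylinder 90 mm in diameter (too wide to grip), 70 mm tall, 0.27 to 0.53 kg. Origin: centre of its underside, z up. It may spin about z as it slides; sliding it takes roughly 1 to 4 N. Ceramic: the robot must not push it with more than 20 N.
- rail: Straight steel rail fixed on the counter, 45 mm high, 12 thick, face spanning y -250 to +310 mm. Origin: at counter height on its lane face (towards the robot). +x points into the rail: a jar touching it has its centre at x -45. The jar starts at y +130 to +210, 25 to 55 mm clear, and travels to -y. Mug and tumbler stand beside the lane at y +40 to -110, 17 mm or more clear of a jar at the rail.
- end_block: Fixed wooden block closing the lane's end, 95 (x) by 40 (y) by 60 mm high. Origin: at counter height on the line of the rail's lane face, middle of its 40 mm; axes parallel to the rail's; always at y -230 mm of the rail; it covers x 0 to -95. It carries a rod with a red sprung pad facing +y.
- rod_hole (a point): Where the rod leaves the block, on the block's +y face. The red pad (60 mm wide, 40 high) is centred on the rod; its face stands 40 to 95 mm in +y from here. The clamp setting differs each time and is not measured: find the pad by feel. It gives about 1.2 N per mm over 9 mm, then is hard. Home = the jar bears on it with over 4 N beyond the sliding force. Released, it pushes the jar back a little.
- mug: Blue mug, 80 mm across, 75 mm tall, handle turned away from the rail. Origin: centre of underside. Must not be moved.
- tumbler: Green glass tumbler, 68 mm across, 80 mm tall. Origin: centre of underside. Must not be moved.
- spice: Small spice jar with a red cap, 44 mm across, 70 mm tall, standing well off the lane. Origin: centre of underside. Must not be moved.

How it is judged:
By the outcome, as a careful person would: the job done as asked, in the order asked, and still so for the second after the job is handed in, with the robot touching nothing.
It also fails if it takes over 61 s, if anything falls off the work surface, if the arm or the gripper's body presses on something with over 40 N, if the wrist force passes 120 N, or if a joint passes its speed limit or range.

ROBOT

A 6-joint arm with a two-finger parallel gripper is mounted at the origin on the work surface. World frame = base frame: x ahead of the robot, y to its left, z up, the work surface at z = 0. Lengths are in m, angles in rad, forces in N, time in s.
With the tool pointing down it reaches from about 0.275 to 0.825 m from the base axis. Payload 5.2 kg.
Tool frame: the origin (TCP) lies at the very end of the fingers, on their centre line; the grasp point (between the pads) lies 19 mm behind it (hold_point_z is the distance from the TCP to the grasp point, in m); z points along the fingers, y is the direction in which the jaws open and shut (so a half turn about z gives the same grasp; the last joint's range is limited). The gripper opens to 93 mm and grips with 3 to 60 N. Pads are 15 mm wide; open, the fingers measure 128 mm over their backs; the gripper's body (75 mm by 188 mm) begins 65 mm behind the grasp point.
Start: joints at [0.984, 0.259, 1.535, -0, 1.348, -0.203], TCP at [0.206, 0.51, 0.219] pointing down, gripper open.
Joint ranges: [-3.14, 3.14], [-0.91, 2.08], [0.19, 2.58], [-1.22, 4.36], [0.22, 2.71], [-3.12, 3.12]. Speed limits (rad/s): [2.57, 2.57, 3.14, 3.14, 3.14, 3.14].

INTERFACE

Orientations are given as a 3x3 rotation matrix whose columns are the frame's x, y, z axes.
In Python, from rig import * gives the robot as it stands.
- The arm moves only by the tool drive_tool, never from a script. Its argument "steps" is a list of rows, each a list of 3 entries, a list of its own where there are three numbers: the shift along the world's x, y, z in cm, then the turn, a rotation vector about the world's x, y, z in rad, then the closure in counts, from 0 (fully open) to 255 (shut). A call has 1 to 12 rows; each row shifts and turns the commanded pose from where the row before left it; what a row does not reach is not made up. A row lasts 1/8 s, in which the tool goes at most 62.5 mm and 10.7 degrees, less where a joint would pass 70% of its speed; a pose out of reach is approached as far as the arm can. A call with a gripper value outside its range is refused whole. The fingers move at their own pace and stop on an object; "newtons" is the grip in N (left out, the last holds). Time passes only in rows, so rows that do not move let the fingers close. It gives the time, the measured TCP pose, the force and the opening at its end, in the units of the state.
- sense(): the state, without advancing time (a new reading comes with each control period).
- read_camera(name): name is "side" or "top"; returns a dict with "color" (480x640x3 uint8, red, green, blue), "fx", "fy", "cx", "cy" (pixels), "rvec" (rotation vector, rad) and "tvec" (3), from world to camera coordinates, as OpenCV has them. Camera axes: x right, y down, z forward; pixel columns grow to the right and rows downward; lengths in m; the calibration is good to about 2 mm. A picture is of the moment at which its call begins. There is no depth.
- job_done(): hands the job in, once; it reports no verdict.
The state is a dict: "t": time; "joint_pos": joint angles; "joint_vel": joint speeds; "joint_efforts": joint torques, N m; "eef_pos": TCP position; "tcp_rot": TCP orientation; "contact_force": force on the tool from outside, world axes, zero at the start; "wrist_torque": the same for the moment, N m; "opening": finger opening in m.
Only numpy, scipy, OpenCV 4.12 (cv2) and the standard library are available. Lean on these libraries where they do the work, as an engineer would, in place of code of your own. Each camera call takes 0.05 s, during which the arm holds its last target. There are 200 camera calls.

## Working session

There is one attempt and no reset: what is moved stays moved. The work goes in short steps, Python scripts to look and compute and a tool call to move; the robot and the scene stay as the last step left them, time stands still between calls to the robot, and variables do not carry over. Pictures are saved under pics/ and viewed, about 8 in all and at most 12, crops included, and the job is handed in when it is done.

Besides the shell and the picture viewer there is one more tool, called after "Emit:" as a command line: name --argument value ..., lists and objects as JSON in quotes. drive_tool: Moves the arm, as the interface text tells. Its arguments: {"type":"object","properties":{"steps":{"type":"array","items":{"type":"array"}},"newtons":{"type":"number"}},"required":["steps"]}

```bash
mkdir -p pics; cat > h.py <<'E'
from rig import *
import numpy as np, cv2
def cam(n,f):
    c=read_camera(n); cv2.imwrite(f,c["color"][:,:,::-1]); return c
def ray(c,u,v,z):
    R,_=cv2.Rodrigues(np.array(c["rvec"],float)); t=np.array(c["tvec"],float).ravel()
    o=-R.T@t; d=R.T@np.array([(u-c["cx"])/c["fx"],(v-c["cy"])/c["fy"],1.])
    return o+d*(z-o[2])/d[2]
E
python3 - <<'E'
from h import *
s=sense();print(s)
for n in("top","side"):
    c=cam(n,f"pics/{n}0.png");print(n,{k:v for k,v in c.items() if k!="color"})
E
```

```text
{'t': 0.0, 'joint_pos': array([ 9.84177357e-01,  2.59307096e-01,  1.53608842e+00,  3.77590630e-05,
        1.34800554e+00, -2.02801034e-01]), 'joint_vel': array([-0.00050784,  0.00011794,  0.00087048, -0.00103236, -0.00067734,
       -0.00051761]), 'joint_efforts': array([-2.16408320e-03, -4.37300885e+01, -2.83994168e+01,  7.15667009e-02,
        4.17128624e-02, -1.09340153e-04]), 'eef_pos': array([0.20560909, 0.50952771, 0.2178349 ]), 'tcp_rot': array([[-9.27238377e-01,  3.74470196e-01, -1.03170847e-03],
       [ 3.74471404e-01,  9.27237273e-01, -1.48568490e-03],
       [ 4.00293831e-04, -1.76392937e-03, -9.99998364e-01]]), 'contact_force': array([ 0.08740624, -0.48634876, -0.54392526]), 'wrist_torque': array([-0.01534197,  0.00772838,  0.00477605]), 'opening': 0.0930927136042433}
top {'fx': 458.27460224929933, 'fy': 458.27460224929933, 'cx': 326.28552311928325, 'cy': 241.70105957389413, 'rvec': array([ 2.11718339, -2.14325347,  0.18498371]), 'tvec': array([-0.04389903,  0.51208297,  0.6854414 ])}
side {'fx': 541.386729944106, 'fy': 541.386729944106, 'cx': 326.5421917820332, 'cy': 243.74155708844745, 'rvec': array([-0.00465749, -2.82124608,  1.35531048]), 'tvec': array([0.48004526, 0.06561636, 0.84443441])}
```

View pics/top0.png

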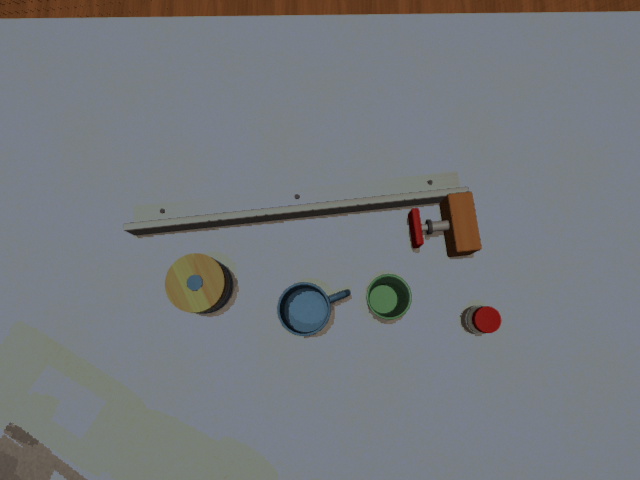

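View pics/side0.png

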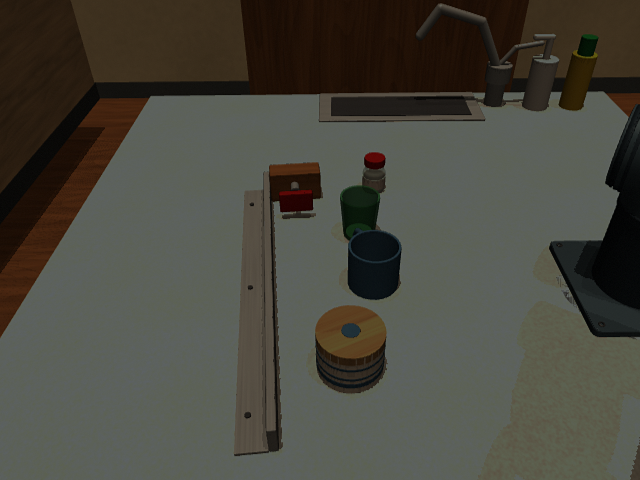

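The top view shows the jar lid at about (195,283), the rail's top edge running (128,228) to (468,190), the pad at (416,228), the block at (460,222), the mug at (304,308), the tumbler at (389,297) and the spice jar at (487,320). The side view agrees, with the mug handle pointing towards the tumbler.

```bash
cat > m.py <<'E'
from h import *
c=cam("top","pics/t1.png"); I=c["color"]; H=cv2.cvtColor(I,cv2.COLOR_RGB2HSV)
def blob(lo,hi,roi):
    x0,y0,x1,y1=roi; m=np.zeros(H.shape[:2],np.uint8); m[y0:y1,x0:x1]=cv2.inRange(H,lo,hi)[y0:y1,x0:x1]
    m=cv2.morphologyEx(m,cv2.MORPH_OPEN,np.ones((3,3)))
    k=max(cv2.findContours(m,cv2.RETR_EXTERNAL,cv2.CHAIN_APPROX_NONE)[0],key=cv2.contourArea); return k[:,0].astype(np.float32)
def rep(n,k,z):
    P=np.array([ray(c,u,v,z)[:2] for u,v in k],np.float32)
    (q,r)=cv2.minEnclosingCircle(P); print(n,np.round(q,4),"diam",round(2*r,4),"px box",cv2.boundingRect(k)); return P
rep("jar",blob((8,60,70),(35,255,255),(140,230,250,340)),.07)
rep("tumbler",blob((40,40,20),(85,255,255),(350,260,425,330)),.08)
rep("mug",blob((90,60,20),(125,255,255),(260,270,333,345)),.075)
rep("spice",blob((0,150,60),(10,255,255),(460,290,520,345)),.07)
for n,roi,l,h,z in (("pad",(395,195,428,260),(0,150,40),(8,255,255),.05),("block",(436,180,490,265),(5,100,50),(20,255,255),.06)):
    k=blob(l,h,roi);P=rep(n,k,z);print(cv2.boxPoints(cv2.minAreaRect(k)).round(1).tolist())
    print(np.round(cv2.boxPoints(cv2.minAreaRect(P)),4).tolist())
# rail: column profile, value transitions
for u in (150,210,270,330,390):
    print(u,[int(x) for x in H[180:245,u,2]])
E
python3 m.py; python3 -c "
import cv2;a=cv2.imread('pics/t1.png')
cv2.imwrite('pics/c1.png',cv2.resize(a[170:270,110:500],None,fx=2,fy=2,interpolation=cv2.INTER_CUBIC))"
```

```text
jar [0.4473 0.1503] diam 0.0905 px box (165, 253, 60, 60)
tumbler [ 0.422  -0.1414] diam 0.0678 px box (366, 274, 46, 46)
mug [ 0.4072 -0.0182] diam 0.0858 px box (277, 282, 56, 54)
spice [ 0.3862 -0.2883] diam 0.0393 px box (475, 307, 26, 26)
pad [ 0.5335 -0.1938] diam 0.0584 px box (412, 209, 11, 36)
[[409.70001220703125, 209.39999389648438], [417.5, 208.10000610351562], [423.3999938964844, 243.60000610351562], [415.6000061035156, 244.89999389648438]]
[[0.5040000081062317, -0.19110000133514404], [0.5055000185966492, -0.20360000431537628], [0.5630000233650208, -0.19679999351501465], [0.5616000294685364, -0.1843000054359436]]
block [ 0.5387 -0.2655] diam 0.0991 px box (448, 192, 33, 60)
[[446.5, 194.1999969482422], [471.0, 190.1999969482422], [480.8999938964844, 249.39999389648438], [456.3999938964844, 253.39999389648438]]
[[0.4896000027656555, -0.25130000710487366], [0.4934000074863434, -0.29030001163482666], [0.5874999761581421, -0.2809999883174896], [0.5837000012397766, -0.24199999868869781]]
150 [133, 136, 134, 132, 133, 139, 139, 137, 132, 131, 131, 129, 130, 130, 129, 133, 135,
[... 816 characters left out ...]
, 139, 137, 136, 139, 140, 136, 135, 133, 134, 135, 134]
330 [133, 136, 138, 141, 135, 132, 127, 129, 128, 132, 130, 129, 131, 133, 133, 130, 130, 131, 133, 133, 133, 114, 120, 122, 127, 128, 129, 115, 63, 35, 36, 37, 35, 33, 59, 87, 105, 132, 138, 139, 138, 137, 137, 138, 138, 137, 140, 143, 139, 138, 135, 137, 138, 138, 139, 137, 135, 135, 139, 140, 138, 138, 136, 137, 137]
390 [128, 128, 128, 127, 128, 127, 127, 128, 129, 128, 127, 127, 127, 129, 122, 116, 121, 122, 126, 127, 129, 104, 55, 37, 36, 33, 37, 35, 84, 92, 102, 130, 138, 137, 136, 133, 131, 132, 133, 134, 137, 139, 138, 134, 139, 143, 143, 143, 138, 134, 134, 139, 136, 137, 137, 135, 137, 138, 139, 138, 138, 140, 139, 138, 137]
```

View pics/c1.png

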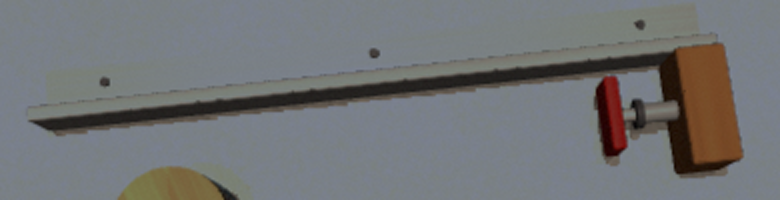

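The crop shows the rail's bright top strip with its dark lane face, the block's top at full-picture pixels about (446–481, 190–253), and the red pad at about u 410 on its +y edge.

```bash
python3 - <<'E'
from h import *
c=read_camera("top")
P=np.array([ray(c,u,v,.045)[:2] for u,v in ((150,227.5),(210,220.9),(270,214.4),(330,207.9),(390,201.4))])
print(P.round(4))
vx,vy,x0,y0=cv2.fitLine(P.astype(np.float32),cv2.DIST_L2,0,.01,.01).ravel()
d=np.array([vx,vy]); d*=np.sign(d[1]); n=np.array([d[1],-d[0]]); o=np.array([x0,y0])
print("d(+y rail)",d,"n(+x rail)",n)
for nm,p in dict(jar=(.4473,.1503),tum=(.422,-.1414),mug=(.4072,-.0182),spice=(.3862,-.2883),blockc=(.5387,-.2655),padface=(.533,-.188)).items():
    q=np.array(p)-o; print(nm,"x",q@n,"y",q@d)
for e in ((127,230.5),(468,192)): print("end",(ray(c,*e,.045)[:2]-o)@d)
print("o",o)
E
```

```text
[[ 0.538   0.2319]
 [ 0.5477  0.1361]
 [ 0.5572  0.0399]
 [ 0.5667 -0.0568]
 [ 0.5763 -0.154 ]]
d(+y rail) [-0.09862892  0.9951243 ] n(+x rail) [0.9951243  0.09862892]
jar x -0.09839892388433351 y 0.1211718969260351
tum x -0.15234562510550154 y -0.16661054392261343
mug x -0.15492238110602033 y -0.04255152450604278
spice x -0.202459663178028 y -0.3092633852670892
blockc x -0.04845447095781699 y -0.30161546247554855
padface x -0.04648293780088552 y -0.22393114587766963
end 0.23025895164741025
end -0.3221546060165835
o [0.5571702  0.03942388]
```

Rail frame: the jar is at x −98, y +193 mm (53 mm clear). The mug is at y +29 and the tumbler at y −95, both at least 25 mm clear. The pad face should be near y −152. First I'll go to the robot side of the jar with the fingers closed and the jaw axis square to the rail.

Emit:
drive_tool --steps '[[[2.07,-4.58,0],[0,0,-0.136],255],[[2.07,-4.58,0],[0,0,-0.136],255],[[2.07,-4.58,0],[0,0,-0.136],255],[[2.07,-4.58,0],[0,0,-0.136],255],[[2.07,-4.58,0],[0,0,-0.136],255],[[2.07,-4.58,0],[0,0,-0.136],255],[[2.07,-4.58,0],[0,0,-0.136],255],[[2.07,-4.58,0],[0,0,-0.136],255],[[0,0,-5],[0,0,0],255],[[0,0,-5],[0,0,0],255],[[0,0,0],[0,0,0],255]]' --newtons 20

```text
t: 1.58
eef_pos: [0.3684, 0.1431, 0.1161]
tcp_rot: [[-0.098, 0.995, -0.008], [0.995, 0.098, -0.001], [0.0, -0.008, -1.0]]
contact_force: [-0.6, 0.6, 0.5]
opening: 0.0003
```

Emit:
drive_tool --steps '[[[0,0,-4],[0,0,0],255],[[0,0,-3],[0,0,0],255],[[0,0,-2.1],[0,0,0],255],[[0,0,0],[0,0,0],255],[[0.498,0.049,0],[0,0,0],255],[[0.498,0.049,0],[0,0,0],255],[[0.3,0.03,0],[0,0,0],255],[[0.3,0.03,0],[0,0,0],255],[[0.3,0.03,0],[0,0,0],255],[[0.3,0.03,0],[0,0,0],255],[[0,0,0],[0,0,0],255]]'

```text
t: 2.95
eef_pos: [0.3938, 0.1458, 0.0276]
tcp_rot: [[-0.099, 0.995, 0.0], [0.995, 0.099, 0.0], [-0.0, 0.0, -1.0]]
contact_force: [-0.5, 0.2, 0.3]
opening: 0.0006
```

Emit:
drive_tool --steps '[[[0.4,0.04,0],[0,0,0],255],[[0.4,0.04,0],[0,0,0],255],[[0.4,0.04,0],[0,0,0],255],[[0.4,0.04,0],[0,0,0],255],[[0.4,0.04,0],[0,0,0],255]]'

```text
t: 3.58
eef_pos: [0.4138, 0.1478, 0.0276]
tcp_rot: [[-0.099, 0.995, -0.0], [0.995, 0.099, -0.0], [-0.0, -0.0, -1.0]]
contact_force: [-1.2, 0.2, -1.0]
opening: 0.0004
```

Emit:
drive_tool --steps '[[[0.4,0.04,0],[0,0,0],255],[[0.4,0.04,0],[0,0,0],255],[[0.4,0.04,0],[0,0,0],255],[[0.4,0.04,0],[0,0,0],255],[[0.2,0.02,0],[0,0,0],255]]'

```text
t: 4.2
eef_pos: [0.4318, 0.1496, 0.0277]
tcp_rot: [[-0.099, 0.995, 0.0], [0.995, 0.099, -0.0], [-0.0, 0.0, -1.0]]
contact_force: [-1.9, -1.3, 0.8]
opening: 0.0003
```

```bash
python3 - <<'E'
from h import *
for n in("top","side"): cam(n,f"pics/{n}2.png")
import cv2
a=cv2.imread('pics/top2.png')[150:350,110:430];b=cv2.imread('pics/side2.png')[240:440,200:520]
cv2.imwrite('pics/c2.png',cv2.resize(np.vstack([a,b]),None,fx=1.5,fy=1.5)); print(sense()["contact_force"])
E
```

```text
[ 0.13439194 -0.94490536 -0.32099607]
```

View pics/c2.png

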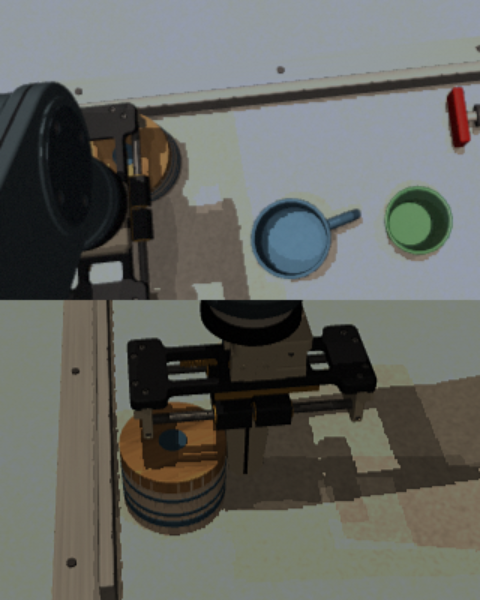

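The crop shows the closed fingers behind the jar, which is now a few mm off the rail and upright. The cups are untouched. I'll close the remaining gap slowly.

Emit:
drive_tool --steps '[[[0.2,0.02,0],[0,0,0],255],[[0.1,0.01,0],[0,0,0],255],[[0.1,0.01,0],[0,0,0],255]]'

```text
t: 4.68
eef_pos: [0.4354, 0.15, 0.0277]
tcp_rot: [[-0.099, 0.995, -0.0], [0.995, 0.099, -0.0], [-0.0, -0.0, -1.0]]
contact_force: [-1.3, -0.7, 1.1]
opening: 0.0005
```

Emit:
drive_tool --steps '[[[0.1,0.01,0],[0,0,0],255]]'

```text
t: 4.8
eef_pos: [0.4364, 0.1501, 0.0277]
tcp_rot: [[-0.099, 0.995, -0.0], [0.995, 0.099, -0.0], [-0.0, -0.0, -1.0]]
contact_force: [-2.0, -1.0, 1.3]
opening: 0.0006
```

Emit:
drive_tool --steps '[[[0.07,0.007,0],[0,0,0],255]]'

```text
t: 4.92
eef_pos: [0.4372, 0.1502, 0.0277]
tcp_rot: [[-0.099, 0.995, -0.0], [0.995, 0.099, 0.0], [0.0, -0.0, -1.0]]
contact_force: [-2.2, -0.8, 2.5]
opening: 0.0003
```

Emit:
drive_tool --steps '[[[0.05,0.005,0],[0,0,0],255]]'

```text
t: 5.05
eef_pos: [0.4377, 0.1502, 0.0277]
tcp_rot: [[-0.099, 0.995, -0.0], [0.995, 0.099, -0.0], [-0.0, -0.0, -1.0]]
contact_force: [-2.3, -0.1, 0.4]
opening: 0.0005
```

Emit:
drive_tool --steps '[[[0.07,0.007,0],[0,0,0],255]]'

```text
t: 5.18
eef_pos: [0.4384, 0.1503, 0.0277]
tcp_rot: [[-0.099, 0.995, -0.0], [0.995, 0.099, -0.0], [-0.0, -0.0, -1.0]]
contact_force: [-2.3, -0.1, 1.4]
opening: 0.0004
```

Emit:
drive_tool --steps '[[[0.06,0.006,0],[0,0,0],255]]'

```text
t: 5.3
eef_pos: [0.439, 0.1503, 0.0277]
tcp_rot: [[-0.099, 0.995, -0.0], [0.995, 0.099, 0.0], [0.0, -0.0, -1.0]]
contact_force: [-1.3, -0.5, 0.6]
opening: 0.0006
```

Emit:
drive_tool --steps '[[[0.05,0.005,0],[0,0,0],255]]'

```text
t: 5.42
eef_pos: [0.4395, 0.1504, 0.0276]
tcp_rot: [[-0.099, 0.995, -0.0], [0.995, 0.099, 0.0], [0.0, -0.0, -1.0]]
contact_force: [-2.4, 0.5, 1.8]
opening: 0.0003
```

Emit:
drive_tool --steps '[[[0.05,0.005,0],[0,0,0],255]]'

```text
t: 5.55
eef_pos: [0.44, 0.1504, 0.0276]
tcp_rot: [[-0.099, 0.995, -0.0], [0.995, 0.099, -0.0], [-0.0, -0.0, -1.0]]
contact_force: [-1.9, -0.9, 0.7]
opening: 0.0003
```

Emit:
drive_tool --steps '[[[0.05,0.005,0],[0,0,0],255]]'

```text
t: 5.68
eef_pos: [0.4402, 0.1505, 0.0276]
tcp_rot: [[-0.099, 0.995, -0.001], [0.995, 0.099, -0.0], [-0.0, -0.001, -1.0]]
contact_force: [-3.9, 0.9, 2.5]
opening: 0.0007
```

```bash
python3 - <<'E'
from h import *
a=cam("side","pics/side3.png")["color"][300:430,250:420,::-1];print(sense()["contact_force"])
b=cam("top","pics/top3.png")["color"][180:310,120:290,::-1]
cv2.imwrite('pics/c3.png',cv2.resize(np.hstack([a,b]),None,fx=2.3,fy=2.3,interpolation=cv2.INTER_CUBIC))
E
```

```text
[-2.75363808  0.37507021  1.33957787]
```

View pics/c3.png

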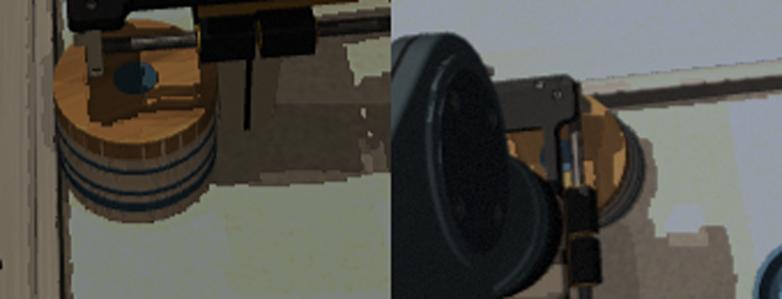

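The picture shows the jar's left side at the rail face. I'll confirm contact by force with one more small nudge.

Emit:
drive_tool --steps '[[[0.04,0.004,0],[0,0,0],255],[[0,0,0],[0,0,0],255]]'

```text
t: 6.02
eef_pos: [0.4402, 0.1505, 0.0275]
tcp_rot: [[-0.099, 0.995, -0.001], [0.995, 0.099, -0.0], [-0.0, -0.001, -1.0]]
contact_force: [-5.6, -1.2, 3.3]
opening: 0.0002
```

Emit:
drive_tool --steps '[[[-0.3,-0.03,0],[0,0,0],255],[[-1.2,-0.12,0],[0,0,0],255],[[-1.5,-0.15,0],[0,0,0],255],[[0,2.95,0],[0,0,0.1163],255],[[0,2.95,0],[0,0,0.1163],255],[[0,2.95,0],[0,0,0.1163],255],[[2.0,-0.4,0],[0,0,0],255],[[2.0,-0.3,0],[0,0,0],255],[[1.9,-0.3,0],[0,0,0],255],[[0,0,0],[0,0,0],255]]'

```text
t: 7.28
eef_pos: [0.4714, 0.2249, 0.0277]
tcp_rot: [[-0.431, 0.902, 0.001], [0.902, 0.431, 0.0], [-0.001, 0.001, -1.0]]
contact_force: [-0.5, -0.5, -0.5]
opening: 0.0002
```

```bash
python3 - <<'E'
from h import *
s=sense();print(s["contact_force"],s["eef_pos"])
a=cam("top","pics/top4.png")["color"][150:330,100:460,::-1]
b=cam("side","pics/side4.png")["color"][220:430,180:540,::-1]
cv2.imwrite('pics/c4.png',cv2.resize(np.vstack([a,b]),None,fx=1.5,fy=1.5))
E
```

```text
[-0.50643627 -0.51703705 -0.45197844] [0.4714112  0.22493363 0.0277367 ]
```

View pics/c4.png

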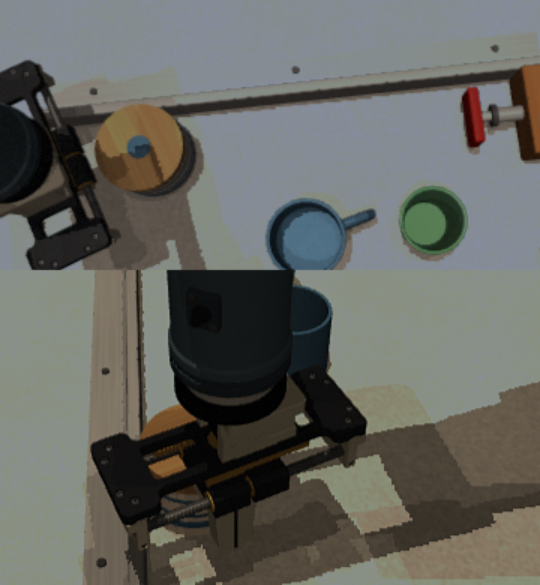

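The crop shows the jar lid at about (193,248) in the full picture, standing against the rail, with the gripper behind it on the +y side and turned 20°. The pad and cups are unchanged. I'll measure the jar once.

```bash
python3 - <<'E'
from h import *
c=read_camera("top");H=cv2.cvtColor(c["color"],cv2.COLOR_RGB2HSV)
m=np.zeros((480,640),np.uint8);m[205:290,162:232]=cv2.inRange(H,(8,60,50),(35,255,255))[205:290,162:232]
m=cv2.morphologyEx(m,cv2.MORPH_OPEN,np.ones((3,3)))
k=max(cv2.findContours(m,0,1)[0],key=cv2.contourArea)[:,0]
q,r=cv2.minEnclosingCircle(np.array([ray(c,u,v,.07)[:2] for u,v in k],np.float32))
o=np.array([.5572,.0394]);n=np.array([.99512,.09863]);d=np.array([-.09863,.99512])
f=lambda p:((p-o)@n,(p-o)@d)
print(q,2*r,f(np.array(q)),f(sense()["eef_pos"][:2]))
E
```

```text
(0.4996921420097351, 0.15572530031204224) 0.0935649648308754 (np.float64(-0.04575405527349571), np.float64(0.12142963288009931)) (np.float64(-0.06950805961554311), np.float64(0.19385876121827908))
```

Emit:
drive_tool --steps '[[[0.06,-0.597,0],[0,0,0],255],[[0.06,-0.597,0],[0,0,0],255],[[0.06,-0.597,0],[0,0,0],255],[[0.02,-0.199,0],[0,0,0],255],[[0.02,-0.199,0],[0,0,0],255],[[0.02,-0.199,0],[0,0,0],255],[[0.02,-0.199,0],[0,0,0],255],[[0.02,-0.199,0],[0,0,0],255],[[0.03,-0.298,0],[0,0,0],255],[[0.03,-0.298,0],[0,0,0],255]]'

```text
t: 8.68
eef_pos: [0.473, 0.1921, 0.0276]
tcp_rot: [[-0.433, 0.901, -0.0], [0.901, 0.433, 0.0], [0.0, -0.0, -1.0]]
contact_force: [-2.1, 3.4, 2.4]
opening: 0.0003
```

Emit:
drive_tool --steps '[[[0.032,-0.298,0],[0,0,0],255],[[0.042,-0.398,0],[0,0,0],255],[[0.042,-0.398,0],[0,0,0],255],[[0.042,-0.398,0],[0,0,0],255],[[0.042,-0.398,0],[0,0,0],255],[[0.042,-0.398,0],[0,0,0],255]]'

```text
t: 9.43
eef_pos: [0.4757, 0.169, 0.0276]
tcp_rot: [[-0.433, 0.901, -0.0], [0.901, 0.433, -0.0], [-0.0, -0.0, -1.0]]
contact_force: [-2.0, 3.2, 0.4]
opening: 0.0001
```

Emit:
drive_tool --steps '[[[0.052,-0.497,0],[0,0,0],255],[[0.052,-0.497,0],[0,0,0],255],[[0.052,-0.497,0],[0,0,0],255],[[0.052,-0.497,0],[0,0,0],255],[[0.052,-0.497,0],[0,0,0],255],[[0.052,-0.497,0],[0,0,0],255],[[0.052,-0.497,0],[0,0,0],255],[[0.052,-0.497,0],[0,0,0],255],[[0.052,-0.497,0],[0,0,0],255],[[0.052,-0.497,0],[0,0,0],255],[[0.052,-0.497,0],[0,0,0],255],[[0.052,-0.497,0],[0,0,0],255]]'

```text
t: 10.92
eef_pos: [0.482, 0.1093, 0.0276]
tcp_rot: [[-0.433, 0.901, -0.0], [0.901, 0.433, -0.0], [0.0, -0.0, -1.0]]
contact_force: [-1.6, 2.0, 1.2]
opening: 0.0001
```

Emit:
drive_tool --steps '[[[0.052,-0.497,0],[0,0,0],255],[[0.052,-0.497,0],[0,0,0],255],[[0.052,-0.497,0],[0,0,0],255],[[0.052,-0.497,0],[0,0,0],255],[[0.052,-0.497,0],[0,0,0],255],[[0.052,-0.497,0],[0,0,0],255],[[0.052,-0.497,0],[0,0,0],255],[[0.052,-0.497,0],[0,0,0],255],[[0.052,-0.497,0],[0,0,0],255],[[0.052,-0.497,0],[0,0,0],255],[[0.052,-0.497,0],[0,0,0],255],[[0.052,-0.497,0],[0,0,0],255]]'

```text
t: 12.42
eef_pos: [0.4882, 0.0497, 0.0277]
tcp_rot: [[-0.433, 0.901, -0.0], [0.901, 0.433, 0.0], [0.0, -0.0, -1.0]]
contact_force: [-2.0, 3.0, 1.1]
opening: 0.0002
```

```bash
python3 - <<'E'
from h import *
s=sense();print(s["contact_force"],s["eef_pos"])
a=cam("top","pics/top5.png")["color"][150:340,130:500,::-1]
b=cam("side","pics/side5.png")["color"][140:340,180:550,::-1]
cv2.imwrite('pics/c5.png',cv2.resize(np.vstack([a,b]),None,fx=1.5,fy=1.5))
E
```

```text
[-2.01968935  2.97972166  1.09281286] [0.48820242 0.04971532 0.02765267]
```

View pics/c5.png

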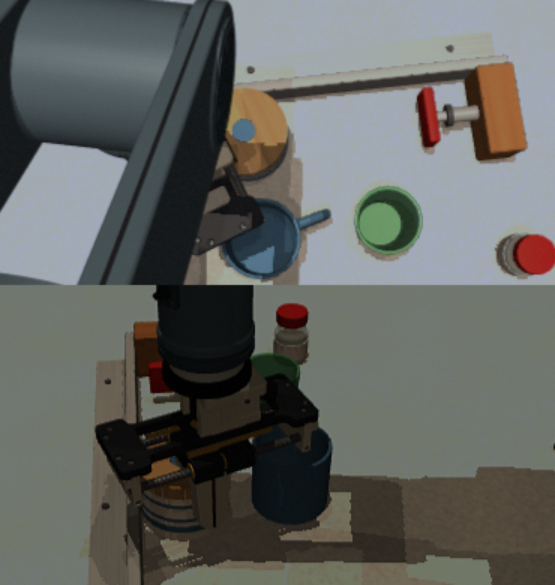

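The jar is sliding along the rail upright at about 3 N, with its lid at about (292,237). The mug and tumbler are in place and the gripper body is passing above them.

Emit:
drive_tool --steps '[[[0.052,-0.497,0],[0,0,0],255],[[0.052,-0.497,0],[0,0,0],255],[[0.052,-0.497,0],[0,0,0],255],[[0.052,-0.497,0],[0,0,0],255],[[0.052,-0.497,0],[0,0,0],255],[[0.052,-0.497,0],[0,0,0],255],[[0.052,-0.497,0],[0,0,0],255],[[0.052,-0.497,0],[0,0,0],255],[[0.052,-0.497,0],[0,0,0],255],[[0.052,-0.497,0],[0,0,0],255],[[0.052,-0.497,0],[0,0,0],255],[[0.052,-0.497,0],[0,0,0],255]]'

```text
t: 14.02
eef_pos: [0.4945, -0.0099, 0.0277]
tcp_rot: [[-0.433, 0.901, 0.0], [0.901, 0.433, -0.0], [-0.0, -0.0, -1.0]]
contact_force: [-2.8, 2.6, 1.3]
opening: 0.0004
```

Emit:
drive_tool --steps '[[[0.052,-0.497,0],[0,0,0],255],[[0.052,-0.497,0],[0,0,0],255],[[0.052,-0.497,0],[0,0,0],255],[[0.052,-0.497,0],[0,0,0],255],[[0.052,-0.497,0],[0,0,0],255],[[0.052,-0.497,0],[0,0,0],255],[[0.052,-0.497,0],[0,0,0],255],[[0.052,-0.497,0],[0,0,0],255],[[0.031,-0.299,0],[0,0,0],255]]'

```text
t: 15.15
eef_pos: [0.499, -0.0527, 0.0276]
tcp_rot: [[-0.433, 0.901, 0.0], [0.901, 0.433, -0.0], [-0.0, 0.0, -1.0]]
contact_force: [-2.0, 2.4, 0.8]
opening: 0.0007
```

```bash
python3 - <<'E'
from h import *
c=cam("top","pics/top6.png");H=cv2.cvtColor(c["color"],cv2.COLOR_RGB2HSV)
o=np.array([.5572,.0394]);n=np.array([.99512,.09863]);d=np.array([-.09863,.99512])
for nm,(x0,y0,x1,y1),lo,hi,z in(("jar",(320,190,412,280),(10,60,50),(35,255,255),.07),("pad",(395,195,432,260),(0,150,40),(8,255,255),.05),("mug",(270,270,333,345),(90,60,20),(125,255,255),.075),("tum",(350,260,425,330),(40,40,20),(85,255,255),.08)):
    m=np.zeros((480,640),np.uint8);m[y0:y1,x0:x1]=cv2.inRange(H,lo,hi)[y0:y1,x0:x1]
    m=cv2.morphologyEx(m,cv2.MORPH_OPEN,np.ones((3,3)));K=cv2.findContours(m,0,1)[0]
    if not K: print(nm,"hidden");continue
    k=max(K,key=cv2.contourArea)[:,0]
    P=np.array([ray(c,u,v,z)[:2] for u,v in k],np.float32);q,r=cv2.minEnclosingCircle(P)
    print(nm,np.round(q,4),2*r,(q-o)@n,(q-o)@d,"y range",((P-o)@d).min(),((P-o)@d).max())
p=sense();print((p["eef_pos"][:2]-o)@n,(p["eef_pos"][:2]-o)@d)
b=cam("side","pics/side6.png")["color"][140:320,210:460,::-1];a=c["color"][150:340,270:520,::-1]
cv2.imwrite('pics/c6.png',cv2.resize(np.vstack([a,b]),None,fx=1.6,fy=1.6))
E
```

```text
jar [ 0.4889 -0.1015] 0.0045235236175358295 -0.0819079226176069 -0.13348445958017538 y range -0.13519654803990552 -0.13177468295364805
pad [ 0.5327 -0.1922] 0.05934295058250427 -0.04719833267834046 -0.2280622604846878 y range -0.23604531702577305 -0.22034708911775777
mug [ 0.4096 -0.0167] 0.07847385108470917 -0.1523888292786666 -0.041280956704161875 y range -0.07997877510964106 -0.0056469894884450395
tum [ 0.4211 -0.1444] 0.06748683750629425 -0.15353512883063414 -0.1695060367751045 y range -0.20023408067851495 -0.15703221080987884
-0.06698251370437158 -0.08623287098394909
```

View pics/c6.png

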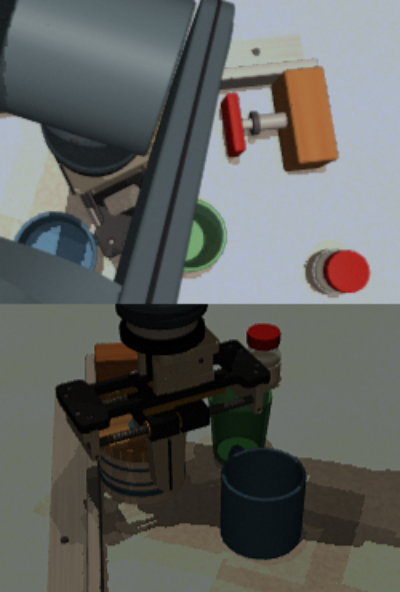

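The jar is beside the tumbler and still against the rail. The cups have not moved, and the pad is at about (417,228), roughly 40 mm ahead. I'll go on and then feel for the pad.

Emit:
drive_tool --steps '[[[0.042,-0.398,0],[0,0,0],255],[[0.042,-0.398,0],[0,0,0],255],[[0.042,-0.398,0],[0,0,0],255],[[0.042,-0.398,0],[0,0,0],255],[[0.042,-0.398,0],[0,0,0],255],[[0.042,-0.398,0],[0,0,0],255],[[0.042,-0.398,0],[0,0,0],255],[[0.02,-0.199,0],[0,0,0],255]]'

```text
t: 16.25
eef_pos: [0.5021, -0.0825, 0.0277]
tcp_rot: [[-0.433, 0.901, 0.0], [0.901, 0.433, -0.0], [-0.0, 0.0, -1.0]]
contact_force: [-1.9, 1.6, 0.9]
opening: 0.0003
```

Emit:
drive_tool --steps '[[[0.02,-0.199,0],[0,0,0],255],[[0.02,-0.199,0],[0,0,0],255]]'

```text
t: 16.5
eef_pos: [0.5024, -0.0862, 0.0276]
tcp_rot: [[-0.433, 0.901, -0.0], [0.901, 0.433, 0.0], [0.0, -0.0, -1.0]]
contact_force: [-1.6, 3.2, 1.3]
opening: 0.0004
```

Emit:
drive_tool --steps '[[[0.02,-0.199,0],[0,0,0],255],[[0.01,-0.1,0],[0,0,0],255]]'

```text
t: 16.75
eef_pos: [0.5028, -0.0893, 0.0277]
tcp_rot: [[-0.433, 0.901, 0.0], [0.901, 0.433, -0.0], [-0.0, 0.0, -1.0]]
contact_force: [-1.0, 2.2, 1.6]
opening: 0.0006
```

Emit:
drive_tool --steps '[[[0.01,-0.1,0],[0,0,0],255],[[0.01,-0.1,0],[0,0,0],255]]'

```text
t: 17.0
eef_pos: [0.5029, -0.0912, 0.0276]
tcp_rot: [[-0.433, 0.901, -0.0], [0.901, 0.433, 0.0], [0.0, -0.0, -1.0]]
contact_force: [-2.3, 2.4, 1.8]
opening: -0.0
```

Emit:
drive_tool --steps '[[[0.01,-0.1,0],[0,0,0],255],[[0.01,-0.1,0],[0,0,0],255]]'

```text
t: 17.25
eef_pos: [0.5031, -0.0932, 0.0276]
tcp_rot: [[-0.433, 0.901, -0.0], [0.901, 0.433, 0.0], [0.0, -0.0, -1.0]]
contact_force: [-1.1, 2.7, 1.3]
opening: 0.0006
```

Emit:
drive_tool --steps '[[[0.01,-0.1,0],[0,0,0],255],[[0.01,-0.1,0],[0,0,0],255]]'

```text
t: 17.5
eef_pos: [0.5034, -0.0952, 0.0277]
tcp_rot: [[-0.433, 0.901, 0.0], [0.901, 0.433, -0.0], [-0.0, 0.0, -1.0]]
contact_force: [-1.6, 2.2, 0.2]
opening: 0.0008
```

Emit:
drive_tool --steps '[[[0.01,-0.1,0],[0,0,0],255],[[0.01,-0.1,0],[0,0,0],255]]'

```text
t: 17.75
eef_pos: [0.5035, -0.097, 0.0277]
tcp_rot: [[-0.433, 0.901, -0.0], [0.901, 0.433, 0.0], [0.0, 0.0, -1.0]]
contact_force: [-1.6, 3.6, 1.7]
opening: 0.0005
```

Emit:
drive_tool --steps '[[[0.01,-0.1,0],[0,0,0],255],[[0.01,-0.1,0],[0,0,0],255]]'

```text
t: 18.0
eef_pos: [0.5036, -0.0986, 0.0276]
tcp_rot: [[-0.433, 0.901, -0.0], [0.901, 0.433, 0.001], [0.001, 0.0, -1.0]]
contact_force: [-2.1, 5.9, 1.9]
opening: 0.0003
```

Emit:
drive_tool --steps '[[[0.01,-0.1,0],[0,0,0],255],[[0.01,-0.1,0],[0,0,0],255]]'

```text
t: 18.25
eef_pos: [0.5036, -0.1002, 0.0276]
tcp_rot: [[-0.433, 0.901, -0.001], [0.901, 0.433, 0.002], [0.002, 0.0, -1.0]]
contact_force: [-2.3, 8.4, 4.6]
opening: 0.0006
```

The pad is giving: the force has risen from 2.5 N to 8.4 N at the spring's rate. I'll take one more mm or so, hold briefly, then release slowly.

Emit:
drive_tool --steps '[[[0.01,-0.1,0],[0,0,0],255],[[0.005,-0.05,0],[0,0,0],255],[[0,0,0],[0,0,0],255]]'

```text
t: 18.62
eef_pos: [0.5036, -0.1012, 0.0276]
tcp_rot: [[-0.433, 0.901, -0.001], [0.901, 0.433, 0.002], [0.002, 0.0, -1.0]]
contact_force: [-2.5, 9.0, 4.6]
opening: 0.0004
```

Emit:
drive_tool --steps '[[[-0.01,0.1,0],[0,0,0],255],[[-0.01,0.1,0],[0,0,0],255],[[-0.01,0.1,0],[0,0,0],255],[[-0.01,0.1,0],[0,0,0],255],[[-0.01,0.1,0],[0,0,0],255],[[-0.02,0.2,0],[0,0,0],255],[[-0.05,0.5,0],[0,0,0],255],[[-0.1,1.0,0],[0,0,0],255],[[-0.2,2.0,0],[0,0,0],255],[[0,0,0],[0,0,0],255]]'

```text
t: 19.88
eef_pos: [0.4992, -0.0587, 0.0276]
tcp_rot: [[-0.435, 0.9, -0.001], [0.9, 0.435, 0.001], [0.001, -0.001, -1.0]]
contact_force: [0.1, -0.3, 0.2]
opening: 0.0006
```

Emit:
drive_tool --steps '[[[0,0,4],[0,0,0],255],[[0,0,6],[0,0,0],255],[[0,0,6],[0,0,0],255],[[0,5,2],[0,0,0],255],[[0,6,0],[0,0,0],255],[[0,6,0],[0,0,0],255],[[-3,5,0],[0,0,0],255],[[-3,5,0],[0,0,0],255],[[-3,5,0],[0,0,0],255],[[0,0,0],[0,0,0],255]]'

```text
t: 21.12
eef_pos: [0.4073, 0.2624, 0.2078]
tcp_rot: [[-0.439, 0.899, -0.0], [0.899, 0.439, 0.001], [0.001, -0.0, -1.0]]
contact_force: [0.4, -0.5, -0.3]
opening: 0.0005
```

```bash
python3 - <<'E'
from h import *
print(sense()["contact_force"])
c=cam("top","pics/top7.png");H=cv2.cvtColor(c["color"],cv2.COLOR_RGB2HSV)
o=np.array([.5572,.0394]);n=np.array([.99512,.09863]);d=np.array([-.09863,.99512])
for nm,(x0,y0,x1,y1),lo,hi,z in(("jar",(330,180,407,290),(8,60,50),(35,255,255),.07),("pad",(395,195,432,260),(0,150,40),(8,255,255),.05),("mug",(260,270,333,345),(90,60,20),(125,255,255),.075),("tum",(350,260,425,330),(40,40,20),(85,255,255),.08),("spice",(460,290,520,345),(0,150,60),(10,255,255),.07)):
    m=np.zeros((480,640),np.uint8);m[y0:y1,x0:x1]=cv2.inRange(H,lo,hi)[y0:y1,x0:x1]
    m=cv2.morphologyEx(m,cv2.MORPH_OPEN,np.ones((3,3)));K=cv2.findContours(m,0,1)[0]
    if not K: print(nm,"hidden");continue
    k=max(K,key=cv2.contourArea)[:,0]
    P=np.array([ray(c,u,v,z)[:2] for u,v in k],np.float32);q,r=cv2.minEnclosingCircle(P)
    print(nm,np.round(q,4),2*r,(q-o)@n,(q-o)@d,"y range",((P-o)@d).min(),((P-o)@d).max())
b=cam("side","pics/side7.png")["color"][130:320,210:460,::-1];a=c["color"][150:340,270:520,::-1]
cv2.imwrite('pics/c7.png',cv2.resize(np.vstack([a,b]),None,fx=1.6,fy=1.5))
E
```

```text
[ 0.42619871 -0.48315958 -0.34191815]
jar [ 0.5295 -0.1443] 0.09363282471895218 -0.04563594129990795 -0.1800774591708107 y range -0.21403062404631804 -0.134456882066123
pad [ 0.5335 -0.1946] 0.058040354400873184 -0.04666969710614541 -0.23054249796747397 y range -0.23762249657749368 -0.2249058513218088
mug [ 0.4072 -0.0182] 0.0858110636472702 -0.15494178908612588 -0.042506757324330326 y range -0.0834483936232252 0.00016484432459640925
tum [ 0.422  -0.1414] 0.06781356781721115 -0.15238688675086953 -0.16660592906623314 y range -0.20044457235782573 -0.13348971378504465
spice [ 0.3862 -0.2883] 0.03928932920098305 -0.20243989124115566 -0.30925856565295884 y range -0.32845799410998056 -0.29069895787089295
```

View pics/c7.png

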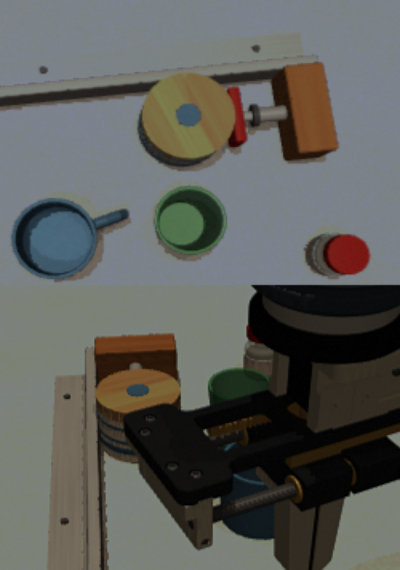

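The final picture shows the jar upright against both rail and pad, with the cups and spice jar unmoved and the arm clear. I'm handing it in.

```bash
python3 -c "
from rig import *
print(job_done())"
```

```text
the job is handed in; nothing more can be done
None
```

The jar is put away: it stands upright against the rail and the sprung pad, and I handed the job in with the arm clear, at about 21 s of the 61 s allowed.

- **Across to the rail:** I pushed the jar straight across at rail y ≈ +193 mm, well before the cups. The force read about 2 N while it slid and rose to about 6 N at the rail.
- **Along the rail:** I slid it with the pusher face turned 20° towards the rail. The force stayed at about 2–4 N the whole way.
- **Into the pad:** I found the pad by feel. The force rose from about 2.5 N to about 9 N over roughly 4–5 mm, close to the spring's rate, which leaves about 6.5 N beyond sliding. I then backed off slowly. The highest reading I saw was about 10 N in total, against the 20 N limit, though force is only reported at the end of each call.

**Last checks:**
- The jar's offset from the rail matches the reading taken when it was pressed there, to 0.2 mm.
- Its front edge is within about 1 mm of the pad face.
- The mug, tumbler and spice jar measure the same as at the start, to within 0.1 mm.
- The tool reads no contact force.

My rail-face estimate disagreed with touch by about 2 mm, within the calibration error, so I went by touch. With the arm partly in the way, mid-slide camera readings of the mug and tumbler were off by up to 3 mm. No check failed.

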